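# Find the rocking corner and shim it

### The job

One corner of the aluminium plate that carries the pink sectioned model rocks. Press down on the plate's corners with the fingertips to find the one that gives, then press that corner's brass shim tab down fully flat, and press the same corner once more to check that the shim now bears it. Leave the other three tabs raised, lift nothing, and leave the things around the stand where they are.

Things in the scene. Friction and masses are not known exactly. Their poses are not given: they have to be found in the camera images.
- plate: Aluminium plate, 170 (x) x 180 (y) x 10 mm, 2 kg, lying loose and level on four feet, kept in place by low lips of the tray. A pink model with a steel shaft, 54 x 130 x 30 mm, is screwed on its middle. Origin: centre of the underside, 26 mm above the desk; x points away from the robot, y to its left, turned by up to 0.3 rad. One corner rocks; at rest nothing shows which.
- tray: Fixed grey tray under the plate, 192 x 300 x 8 mm, origin at the centre of its underside on the desk, axes as the plate's. Feet at x and y = +-70 mm. Three feet are solid (the corner sinks under 1 mm at 20 N). The fourth, any of them, gives: its corner sinks 5 mm under 4 N or more, and springs back level when let go.
- corner_1 (a point): Where to press the near left corner: point on the plate's upper face at x = -73, y = 73 mm of the plate's frame, 36 mm above the desk at rest, 12 to 17 mm in from the edges, moving with the plate.
- corner_2 (a point): Where to press the far left corner: point on the plate's upper face at x = 73, y = 73 mm of the plate's frame, 36 mm above the desk at rest, 12 to 17 mm in from the edges, moving with the plate.
- corner_3 (a point): Where to press the far right corner: point on the plate's upper face at x = 73, y = -73 mm of the plate's frame, 36 mm above the desk at rest, 12 to 17 mm in from the edges, moving with the plate.
- corner_4 (a point): Where to press the near right corner: point on the plate's upper face at x = -73, y = -73 mm of the plate's frame, 36 mm above the desk at rest, 12 to 17 mm in from the edges, moving with the plate.
- tab_1: Brass shim tab of corner_1 (near left): 26 mm wide, 4 mm thick leaf hinged beside the plate's left edge. Origin on the hinge, 22.5 mm above the desk, x = -45, y = 100 mm of the plate's frame. Its y axis runs outwards along the leaf, 45 mm to its end. A 20 mm tongue reaches inwards under the plate; with the leaf flat its top lies 1.5 mm below the plate, so the corner can sink no farther.
- tab_1_press (a point): Where to press tab_1: on the leaf's upper face, 35 mm out from the hinge. Raised it is about 44 mm above the desk and 128 mm from the plate's middle line, flat 24.5 mm above the desk and 135 mm out.
- shim_1 (a joint): Angle of tab_1: 0 raised at 34 degrees (starts at 0 to 0.06), 0.6 rad lying flat and level against its stop. The hinge is stiff, stays where it is left, and takes about 8 N downwards at the press point.
- tab_2: Brass shim tab of corner_2 (far left): 26 mm wide, 4 mm thick leaf hinged beside the plate's left edge. Origin on the hinge, 22.5 mm above the desk, x = 45, y = 100 mm of the plate's frame. Its y axis runs outwards along the leaf, 45 mm to its end. A 20 mm tongue reaches inwards under the plate; with the leaf flat its top lies 1.5 mm below the plate, so the corner can sink no farther.
- tab_2_press (a point): Where to press tab_2: on the leaf's upper face, 35 mm out from the hinge. Raised it is about 44 mm above the desk and 128 mm from the plate's middle line, flat 24.5 mm above the desk and 135 mm out.
- shim_2 (a joint): Angle of tab_2: 0 raised at 34 degrees (starts at 0 to 0.06), 0.6 rad lying flat and level against its stop. The hinge is stiff, stays where it is left, and takes about 8 N downwards at the press point.
- tab_3: Brass shim tab of corner_3 (far right): 26 mm wide, 4 mm thick leaf hinged beside the plate's right edge. Origin on the hinge, 22.5 mm above the desk, x = 45, y = -100 mm of the plate's frame. Its y axis runs outwards along the leaf, 45 mm to its end. A 20 mm tongue reaches inwards under the plate; with the leaf flat its top lies 1.5 mm below the plate, so the corner can sink no farther.
- tab_3_press (a point): Where to press tab_3: on the leaf's upper face, 35 mm out from the hinge. Raised it is about 44 mm above the desk and 128 mm from the plate's middle line, flat 24.5 mm above the desk and 135 mm out.
- shim_3 (a joint): Angle of tab_3: 0 raised at 34 degrees (starts at 0 to 0.06), 0.6 rad lying flat and level against its stop. The hinge is stiff, stays where it is left, and takes about 8 N downwards at the press point.
- tab_4: Brass shim tab of corner_4 (near right): 26 mm wide, 4 mm thick leaf hinged beside the plate's right edge. Origin on the hinge, 22.5 mm above the desk, x = -45, y = -100 mm of the plate's frame. Its y axis runs outwards along the leaf, 45 mm to its end. A 20 mm tongue reaches inwards under the plate; with the leaf flat its top lies 1.5 mm below the plate, so the corner can sink no farther.
- tab_4_press (a point): Where to press tab_4: on the leaf's upper face, 35 mm out from the hinge. Raised it is about 44 mm above the desk and 128 mm from the plate's middle line, flat 24.5 mm above the desk and 135 mm out.
- shim_4 (a joint): Angle of tab_4: 0 raised at 34 degrees (starts at 0 to 0.06), 0.6 rad lying flat and level against its stop. The hinge is stiff, stays where it is left, and takes about 8 N downwards at the press point.
- mug: Bystander: white mug, 76 mm wide, 88 mm tall, handle on one side; origin at the centre of its underside. To be left alone.
- pencup: Bystander: yellow empty pen cup, 76 mm wide, 75 mm tall; origin at the centre of its underside. To be left alone.
- phone: Bystander: black phone lying flat, 72 x 148 x 9 mm; origin at the centre of its underside. To be left alone.
- figure: Bystander: small orange desk figure, 38 mm wide, 56 mm tall; origin at the centre of its underside. To be left alone.
Mind the look-alikes: they are no part of the job. Of the things like the plate, leave any that is brown; of the rest the smaller one is meant.

How it is judged:
On the way, in this order (a step that is already met when the one before it is completed fails the run):
1. the rocking corner is pressed until it sinks (more than 3 mm) (height (world z) of any of corner_1, corner_2, corner_3, corner_4 below 0.033 m), for 0.1 s.
2. one shim tab is pressed flat (within 0.06 rad), the other three still up (((value of joint shim_1 above 0.54 rad and value of joint each of shim_2, shim_3, shim_4 below 0.2 rad) or (value of joint shim_2 above 0.54 rad and value of joint each of shim_1, shim_3, shim_4 below 0.2 rad) or (value of joint shim_3 above 0.54 rad and value of joint each of shim_1, shim_2, shim_4 below 0.2 rad) or (value of joint shim_4 above 0.54 rad and value of joint each of shim_1, shim_2, shim_3 below 0.2 rad))), for 0.2 s.
3. the same corner is pressed again by the fingers and bears on its flat shim (more than 1.5 N) (((contact force between the fingers and plate above 2 N and contact force between tab_1 and plate above 1.5 N and value of joint shim_1 above 0.5 rad and horizontal distance between the grasp point and corner_1 below 0.05 m) or (contact force between the fingers and plate above 2 N and contact force between tab_2 and plate above 1.5 N and value of joint shim_2 above 0.5 rad and horizontal distance between the grasp point and corner_2 below 0.05 m) or (contact force between the fingers and plate above 2 N and contact force between tab_3 and plate above 1.5 N and value of joint shim_3 above 0.5 rad and horizontal distance between the grasp point and corner_3 below 0.05 m) or (contact force between the fingers and plate above 2 N and contact force between tab_4 and plate above 1.5 N and value of joint shim_4 above 0.5 rad and horizontal distance between the grasp point and corner_4 below 0.05 m))), for 0.1 s.
At the end, for the whole second after the job is handed in: Exactly one shim tab, that of the rocking corner, lies flat (joint above 0.54 rad of 0.6), the other three are still raised (joint below 0.2 rad), and the plate lies level (within 0.02 rad), still, and within 10 mm of its starting place (((value of joint shim_1 above 0.54 rad and value of joint each of shim_2, shim_3, shim_4 below 0.2 rad) or (value of joint shim_2 above 0.54 rad and value of joint each of shim_1, shim_3, shim_4 below 0.2 rad) or (value of joint shim_3 above 0.54 rad and value of joint each of shim_1, shim_2, shim_4 below 0.2 rad) or (value of joint shim_4 above 0.54 rad and value of joint each of shim_1, shim_2, shim_3 below 0.2 rad)) and angle between plate's own z axis and vertical below 0.02 rad and linear speed of plate below 0.02 m/s and distance of plate from where it was at the start of the episode below 0.01 m); the robot touches nothing.
It fails at once if a second shim tab is pressed down (two tabs beyond 0.25 rad) (value of joint each of shim_1, shim_2 above 0.25 rad or value of joint each of shim_1, shim_3 above 0.25 rad or value of joint each of shim_1, shim_4 above 0.25 rad or value of joint each of shim_2, shim_3 above 0.25 rad or value of joint each of shim_2, shim_4 above 0.25 rad or value of joint each of shim_3, shim_4 above 0.25 rad).
It fails at once if the plate is lifted (its middle rises more than 8 mm) (height (world z) of plate above 0.034 m).
It fails at once if a bystander is moved more than 15 mm or lifted (distance of any of mug, pencup, phone, figure from where it was at the start of the episode above 0.015 m).
It also fails if it takes over 61 s, if anything falls off the work surface, if the arm or the gripper's body presses on something with over 40 N, if the wrist force passes 120 N, or if a joint passes its speed limit or range.

### The arm

A 7-joint arm with a two-finger parallel gripper is mounted at the origin on the work surface. World frame = base frame: x ahead of the robot, y to its left, z up, the work surface at z = 0. Lengths are in m, angles in rad, forces in N, time in s.
With the tool pointing down it reaches from about 0.4 to 0.875 m from the base axis. Payload 19.3 kg.
Tool frame: the origin (TCP) lies at the very end of the fingers, on their centre line; the grasp point (between the pads) lies bot.grasp_offset behind it (bot.grasp_offset is the distance from the TCP to the grasp point, in m); z points along the fingers, y is the direction in which the jaws open and shut (so a half turn about z gives the same grasp; the last joint's range is limited). The gripper opens to 85 mm and grips with 20 to 120 N. Pads are 22 mm wide; open, the fingers measure 114 mm over their backs; the gripper's body (76 mm by 85 mm) begins 54 mm behind the grasp point. The pads swing forward as they close: fully open they stand 13 mm farther back than shut.
Start: joints at [-1.343, 0.521, -0.036, 1.599, 0.021, 1.021, -0.113], TCP at [0.183, 0.597, 0.231] pointing down, gripper open.
Joint ranges: [-2.91, 2.91], [-0.3, 2.13], [-1.5, 1.42], [0.17, 2.43], [-1.26, 4.41], [0.16, 1.93], [-2.52, 2.52]. Speed limits (rad/s): [1.89, 1.89, 2.39, 2.39, 3.01, 3.01, 3.01].

### API

Orientations are given as [roll, pitch, yaw] about the fixed x, y, z axes, in that order (R = Rz(yaw) Ry(pitch) Rx(roll)).
In Python, from workcell import bot gives the robot as it stands. The module is installed in compiled form; this text tells all that it offers.
- The arm moves only by the shell command python3 -m handwheel 'ROWS' [OPENING] [FORCE]. ROWS is JSON, a list of rows, each a list of 6 numbers: the shift along the tool's x, y, z as a fraction of full scale, then the turn, a rotation vector about the tool's x, y, z as a fraction of full scale. In form: [[x, y, z, rx, ry, rz], ...]. A call has 1 to 8 rows; each row shifts and turns the commanded pose from where the row before left it, along the tool's axes as they then stand; what a row does not reach is not made up. Full scale, the value 1, is 0.025 m for a shift and 360 degrees for a turn. A row lasts 1/8 s, in which the tool goes at most 62.5 mm and 10.7 degrees, less where a joint would pass 70% of its speed; a pose out of reach is approached as far as the arm can. A call with a number of a shift or a turn outside -1 to 1 is refused whole. A call with a gripper value outside its range is refused whole. OPENING is the closure, from -1 (fully open) to 1 (shut), set as the call begins (- or left out, the last holds). The fingers move at their own pace and stop on an object; FORCE is the grip in N (left out, the last holds). Time passes only in rows, so rows that do not move let the fingers close. It gives the time, the measured TCP pose, the force and the opening at its end, in the units of the state.
- bot.observe(): the state, without advancing time (a new reading comes with each control period).
- bot.grab_frame(name): name is "scene" or "top" or "wrist"; returns a dict with "pixels" (400x640x3 uint8, blue, green, red), "vertical_fov" (degrees; the focal length in pixels is half the picture's height over the tangent of half this angle, whatever the lens; pixels are square), "cx", "cy" (the principal point, pixels), "R" (3x3) and "t" (3): a world point X has camera coordinates R X + t. Camera axes: x right, y down, z forward; pixel columns grow to the right and rows downward; lengths in m; the calibration is good to about 2 mm. The wrist camera is an equidistant fisheye: a pixel r from the principal point sees the ray r / f radians off the axis. A picture is of the moment at which its call begins. There is no depth.
- bot.job_done(): hands the job in, once; it reports no verdict.
Trained networks look in a picture, given as the dict that the camera call returned (one of the last four; its "shot" number tells which), for a name from the list of things; names that differ only in an ending like _2 or _b are one class to them, and where a whole thing is asked for, a point or a joint stands for the part that bears it (a point fixed in the world has none). Each returns a list of dicts, best first, with "score" (0 to 1); they miss things now and then, are a little off and sometimes report something else, mostly with a low value. They report only what shows in the picture. A call takes as long as a camera call. They do not tell look-alikes from the thing itself.
- bot.trace(picture, thing): "region" (400x640 bool, what is visible of it) and "point" ([column, row] in pixels, amid what is visible of it).
The state is a dict: "clock": time; "qpos": joint angles; "qd": joint speeds; "joint_efforts": joint torques, N m; "position": TCP position; "tool_rot": TCP orientation; "force": force on the tool from outside, world axes, zero at the start; "moment": the same for the moment, N m; "grip_width": finger opening in m.
Only numpy, scipy, OpenCV 4.12 (cv2) and the standard library are available. Lean on these libraries where they do the work, as an engineer would, in place of code of your own. Each camera call takes 0.05 s, during which the arm holds its last target.

## Working session

There is one attempt and no reset: what is moved stays moved. The work goes in short steps, Python scripts to look and compute and a shell command to move; the robot and the scene stay as the last step left them, time stands still between calls to the robot, and variables do not carry over. Pictures are saved under pics/ and viewed, and the job is handed in when it is done.

```bash
mkdir -p pics; python3 - <<'E'
from workcell import bot
import cv2,numpy as np
print(bot.observe(), bot.grasp_offset)
for n in ("scene","top"):
    f=bot.grab_frame(n); cv2.imwrite(f"pics/{n}0.png",f["pixels"]); print(n,f["vertical_fov"],f["cx"],f["cy"],f["R"],f["t"],f["shot"])
    for th in ("plate","tab_1","tray"):
        for d in bot.trace(f,th): print(th,round(d["score"],2),d["point"],d["region"].sum())
E
```

```text
{'clock': 0.0, 'qpos': array([-1.34322783,  0.52202132, -0.03634058,  1.60000872,  0.02121154,
        1.02110051, -0.11283109]), 'qd': array([-9.03363887e-04,  4.40365632e-04, -7.21105590e-05,  1.78888948e-04,
        8.02631254e-04, -1.93639818e-04,  1.18025575e-03]), 'joint_efforts': array([ 7.54991197e-04, -9.27109909e+01,  1.98018260e+00, -3.69936669e+01,
        1.78427179e-02,  8.17448512e-03, -1.28004990e-05]), 'position': array([0.18329848, 0.59715944, 0.23072078]), 'tool_rot': array([-3.14044337e+00,  8.58994913e-05,  2.84380061e+00]), 'force': array([-0.32581813,  0.07020101,  0.10564103]), 'moment': array([-0.00653807, -0.03686206,  0.02291255]), 'grip_width': 0.08543597254411313} 0.0187
scene 56.17280215222601 321.4339331837373 201.718304526068 [[ 0.15682463  0.98742285 -0.02005385]
 [ 0.76329463 -0.13406332 -0.6319876 ]
 [-0.62672748  0.08380423 -0.77471899]] [-0.07974357 -0.35626244  1.38019333] 1
plate 0.98 [314.4, 228.9] 3674
plate 0.91 [469.6, 268.3] 4493
plate 0.69 [221.8, 157.5] 3702
tab_1 0.75 [277.5, 258.3] 173
tab_1 0.66 [347.9, 198.4] 139
tab_1 0.63 [361.6, 225.7] 148
tab_1 0.5 [313.2, 229.9] 3753
tray 0.59 [288.7, 253.3] 3229
top 57.44838743969298 320.69934656901734 202.92088976198448 [[ 9.62723581e-05 -9.99662403e-01 -2.59821068e-02]
 [-9.98637177e-01  1.25989338e-03 -5.21747220e-02]
 [ 5.21898427e-02  2.59517208e-02 -9.98299919e-01]] [0.03735407 0.51278391 0.99000468] 2
plate 0.84 [436.0, 300.1] 7337
plate 0.7 [343.9, 180.4] 4095
plate 0.64 [212.4, 119.1] 3882
plate 0.28 [391.4, 181.0] 170
tab_1 0.68 [299.9, 175.5] 149
tab_1 0.59 [309.7, 206.1] 172
tab_1 0.53 [379.3, 146.5] 212
tab_1 0.48 [391.3, 179.2] 187
tray 0.63 [343.6, 180.6] 4260
tray 0.6 [353.4, 208.7] 3326
```

View pics/scene0.png

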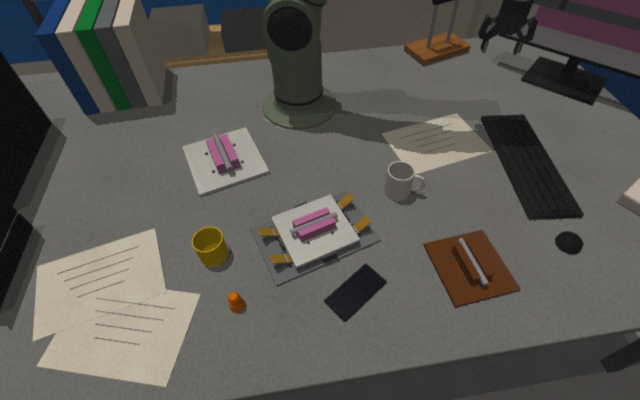

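View pics/top0.png

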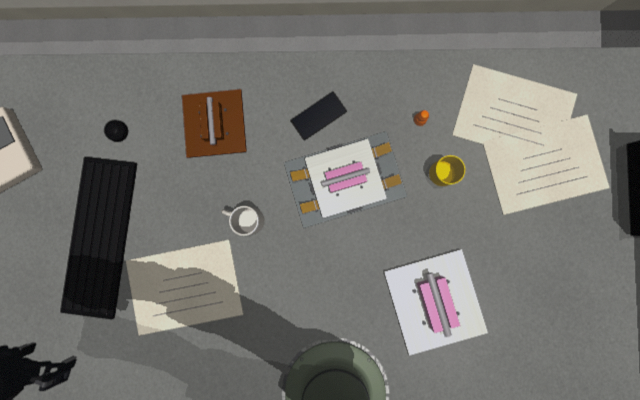

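The top view shows the target plate in its tray at about (345,180), with tabs at (300,175), (309,206), (383,150) and (391,180). The phone is at (319,116), the figure at (422,117), the pen cup at (448,170) and the mug at (243,221). The look-alikes are the brown plate at (213,122) and the larger white one at (437,300).

```bash
cat > h.py <<'E'
import numpy as np,cv2
def ray(f,uv):
    R=np.array(f["R"]);t=np.array(f["t"]);fl=200/np.tan(np.radians(f["vertical_fov"])/2)
    uv=np.atleast_2d(uv).astype(float)
    d=np.c_[(uv[:,0]-f["cx"])/fl,(uv[:,1]-f["cy"])/fl,np.ones(len(uv))]
    return -R.T@t, d@R
def onz(f,uv,z):
    c,d=ray(f,uv); return (c+d*((z-c[2])/d[:,2])[:,None])[:,:2]
def proj(f,X):
    R=np.array(f["R"]);t=np.array(f["t"]);fl=200/np.tan(np.radians(f["vertical_fov"])/2)
    p=np.atleast_2d(X)@R.T+t
    return np.c_[f["cx"]+fl*p[:,0]/p[:,2],f["cy"]+fl*p[:,1]/p[:,2]]
E
python3 - <<'E'
from workcell import bot
from h import *
for n in ("top","scene"):
    f=bot.grab_frame(n)
    lo,hi=((0.3,0.75) if n=="top" else (0.3,.75))
    for d in bot.trace(f,"plate"):
        m=d["region"].astype(np.uint8)
        c=max(cv2.findContours(m,0,cv2.CHAIN_APPROX_NONE)[0],key=cv2.contourArea)[:,0]
        P=onz(f,c,.036); r=cv2.minAreaRect((P*1000).astype(np.float32)); print(n,"plate",d["score"],r)
    for th in("tab_1","mug","pencup","phone","figure"):
        for d in bot.trace(f,th): print(n,th,round(d["score"],2),onz(f,[d["point"]],.035 if th=="tab_1" else .04).round(3))
    # bright plate via rectified threshold
    cv2.imwrite(f"pics/{n}_crop.png",cv2.resize(f["pixels"][120:280,230:410] if n=="scene" else f["pixels"][100:260,250:430],None,fx=4,fy=3.7 if 0 else 3.75))
E
```

```text
top plate 0.87 ((252.22813415527344, -263.9765625), (230.4166717529297, 217.41160583496094), 15.83716106414795)
top plate 0.7 ((580.6994018554688, -29.23590850830078), (173.0908660888672, 183.8727569580078), 17.35554313659668)
top plate 0.68 ((733.250244140625, 330.6800231933594), (176.6533966064453, 167.1642303466797), 5.2080793380737305)
top tab_1 0.59 [[0.507 0.067]]
top tab_1 0.59 [[ 0.666 -0.122]]
top tab_1 0.45 [[ 0.577 -0.155]]
top tab_1 0.3 [[0.463 0.238]]
top mug 0.92 [[0.467 0.244]]
top mug 0.48 [[ 0.596 -0.298]]
top pencup 0.82 [[ 0.598 -0.296]]
top pencup 0.35 [[ 0.565 -0.156]]
top phone 0.61 [[0.745 0.043]]
top phone 0.49 [[0.584 0.089]]
top phone 0.21 [[ 0.664 -0.126]]
top figure 0.61 [[ 0.739 -0.231]]
top figure 0.3 [[0.51  0.062]]
scene plate 0.92 ((755.4379272460938, 324.10394287109375), (180.35594177246094, 173.7940216064453), 6.480375289916992)
scene plate 0.83 ((580.5921630859375, -29.81291961669922), (181.03895568847656, 183.46810913085938), 16.36822509765625)
scene plate 0.8 ((271.42913818359375, -267.35211181640625), (247.28477478027344, 213.7540283203125), 16.291507720947266)
scene tab_1 0.71 [[ 0.657 -0.135]]
scene tab_1 0.61 [[ 0.562 -0.158]]
scene tab_1 0.51 [[0.595 0.09 ]]
scene tab_1 0.21 [[0.457 0.242]]
scene mug 0.63 [[0.458 0.238]]
scene mug 0.57 [[ 0.595 -0.296]]
scene mug 0.47 [[ 0.657 -0.134]]
scene pencup 0.55 [[ 0.602 -0.299]]
scene phone 0.87 [[0.781 0.034]]
scene phone 0.21 [[ 0.597 -0.036]]
scene figure 0.49 [[ 0.763 -0.237]]
```

```bash
python3 - <<'E'
from workcell import bot
from h import *
f=bot.grab_frame("scene"); cv2.imwrite("pics/sc_crop.png",cv2.resize(f["pixels"][170:300,230:400],None,fx=4.5,fy=4.5))
f=bot.grab_frame("top"); cv2.imwrite("pics/tp_crop.png",cv2.resize(f["pixels"][110:240,270:420],None,fx=4.5,fy=4.5))
E
```

```text
(no output)
```

View pics/tp_crop.png

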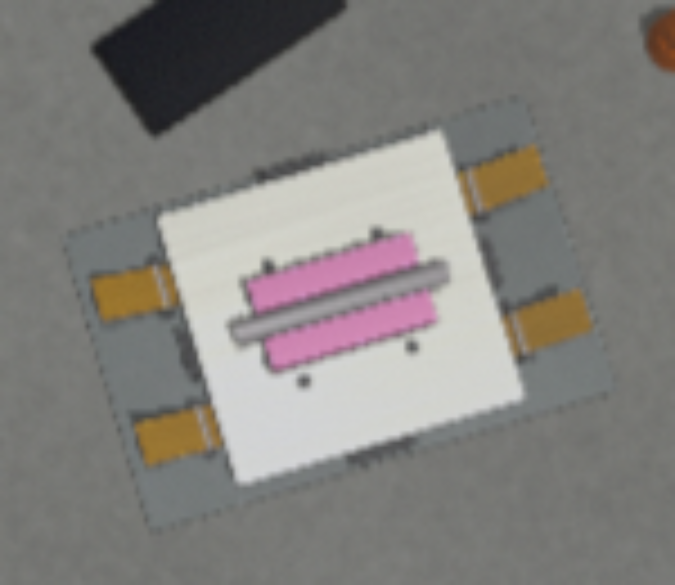

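```bash
cat >> h.py <<'E'
C=np.array([580.6,-29.4])/1000; YAW=0.285
def pw(x,y,C=None,yaw=None):
    C=globals()['C'] if C is None else C; yaw=YAW if yaw is None else yaw
    c,s=np.cos(yaw),np.sin(yaw); return np.array([C[0]+c*x-s*y,C[1]+s*x+c*y])
E
python3 - <<'E'
from workcell import bot
from h import *
f=bot.grab_frame("top")
cc=np.array([[238,485],[160,214],[443,130],[525,397]])/4.5+[270,110]-.4
W=onz(f,cc,.036); print(W.round(4), W.mean(0))
loc=np.array([[-85,90],[85,90],[85,-90],[-85,-90]])/1e3
d=W-W.mean(0); yaw=np.arctan2((loc[:,0]*d[:,1]-loc[:,1]*d[:,0]).sum(),(loc*d).sum()); print("yaw",yaw)
# tray corners z=8mm
tc=np.array([[151,531],[66,234],[523,96],[612,393]])/4.5+[270,110]-.4
T=onz(f,tc,.008);print(T.round(4),T.mean(0)); loc=np.array([[-96,150],[96,150],[96,-150],[-96,-150]])/1e3
d=T-T.mean(0); print("yaw",np.arctan2((loc[:,0]*d[:,1]-loc[:,1]*d[:,0]).sum(),(loc*d).sum()))
Cc=(W.mean(0)+T.mean(0))/2
for i,(x,y) in enumerate([(-1,1),(1,1),(1,-1),(-1,-1)]):
    print(i+1,"corner",pw(.073*x,.073*y,Cc).round(4),"tabpress",pw(.045*x,.128*y,Cc).round(4),pw(.045*x,.135*y,Cc).round(4))
E
```

```text
[[ 0.4728  0.0317]
 [ 0.6359  0.0786]
 [ 0.6861 -0.0917]
 [ 0.5251 -0.1393]] [ 0.57997444 -0.03015176]
yaw 0.2880269394672281
[[ 0.445   0.0856]
 [ 0.6287  0.1389]
 [ 0.7135 -0.144 ]
 [ 0.5293 -0.1966]] [ 0.57911516 -0.02901058]
yaw 0.28760786933704346
1 corner [0.489  0.0199] tabpress [0.5004 0.0806] [0.4984 0.0873]
2 corner [0.6291 0.061 ] tabpress [0.5867 0.1059] [0.5848 0.1126]
3 corner [ 0.6701 -0.0791] tabpress [ 0.6587 -0.1398] [ 0.6607 -0.1465]
4 corner [ 0.53   -0.1202] tabpress [ 0.5723 -0.1651] [ 0.5743 -0.1718]
```

```bash
python3 -m handwheel '[[0,0,0,0,0,-0.0236],[0,0,0,0,0,-0.0236],[-0.5,-1,0,0,0,0],[-0.5,-1,0,0,0,0],[-0.5,-1,0,0,0,0],[-0.5,-1,0,0,0,0],[-0.5,-1,0,0,0,0],[-0.5,-1,0,0,0,0]]' 1 20
```

```text
clock: 2.25
position: [0.2586, 0.4466, 0.2314]
tool_rot: [3.141, 0.0, 3.14]
force: [-0.3, 1.3, -0.3]
grip_width: 0.0001
```

```bash
python3 -m handwheel '[[-0.54,-1,0,0,0,0],[-0.54,-1,0,0,0,0],[-0.54,-1,0,0,0,0],[-0.54,-1,0,0,0,0],[-0.54,-1,0,0,0,0],[-0.54,-1,0,0,0,0],[-0.54,-1,0,0,0,0],[-0.54,-1,0,0,0,0]]'; python3 -m handwheel '[[-0.54,-1,0.2,0,0,0],[-0.54,-1,0.2,0,0,0],[-0.54,-1,0.2,0,0,0],[-0.54,-1,0.2,0,0,0],[-0.54,-1,0.2,0,0,0],[-0.54,-1,0.2,0,0,0],[-0.54,-1,0.2,0,0,0],[-0.54,-1,0.2,0,0,0]]'
```

```text
clock: 3.25
position: [0.3664, 0.2465, 0.2315]
tool_rot: [3.141, 0.0, 3.14]
force: [1.1, -0.0, 0.1]
grip_width: 0.0002
clock: 4.25
position: [0.4742, 0.0463, 0.1913]
tool_rot: [3.142, 0.0, 3.14]
force: [-0.3, 0.2, -0.6]
grip_width: -0.0004
```

```bash
python3 -m handwheel '[[-0.3,-0.5,1,0,0,0],[-0.3,-0.5,1,0,0,0],[0,0,1,0,0,0],[0,0,1,0,0,0],[0,0,1,0,0,0],[0,0,0.6,0,0,0],[0,0,0,0,0,0]]'; python3 - <<'E'
from workcell import bot
from h import *
f=bot.grab_frame("scene"); cv2.imwrite("pics/s1.png",cv2.resize(f["pixels"][130:290,220:420],None,fx=3.9,fy=3.7))
E
```

```text
clock: 5.12
position: [0.4883, 0.022, 0.0508]
tool_rot: [-3.141, -0.001, 3.14]
force: [0.6, 1.5, -0.0]
grip_width: -0.0
```

View pics/s1.png

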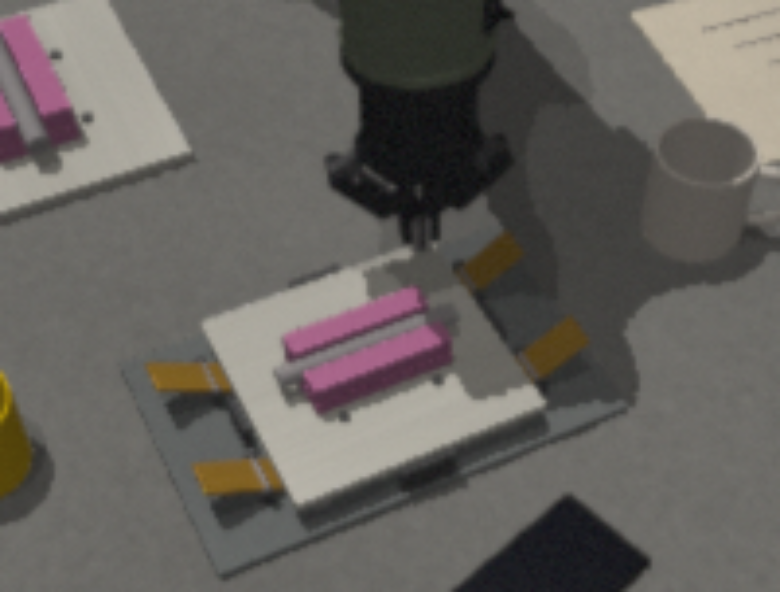

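The crop shows the shut fingers at (420,235), over the near-left corner and clear of tab_1 at (495,260).

```bash
python3 -m handwheel '[[0,0,0.4,0,0,0],[0,0,0.16,0,0,0],[0,0,0,0,0,0]]'; python3 -m handwheel '[[0,0,0.08,0,0,0],[0,0,0,0,0,0]]';  python3 -m handwheel '[[0,0,0.08,0,0,0],[0,0,0,0,0,0]]'
```

```text
clock: 5.55
position: [0.4885, 0.022, 0.0372]
tool_rot: [-3.141, -0.0, 3.14]
force: [0.1, -0.3, -0.3]
grip_width: -0.0004
clock: 5.8
position: [0.4888, 0.0221, 0.0354]
tool_rot: [3.142, 0.0, 3.14]
force: [-0.6, 0.2, 3.6]
grip_width: 0.0003
clock: 6.05
position: [0.4886, 0.0222, 0.0333]
tool_rot: [3.142, -0.0, 3.14]
force: [-0.7, 1.3, 4.5]
grip_width: 0.0002
```

```bash
python3 -m handwheel '[[0,0,0.06,0,0,0],[0,0,0,0,0,0]]';  python3 -m handwheel '[[0,0,0.04,0,0,0],[0,0,0,0,0,0]]'
```

```text
clock: 6.3
position: [0.4886, 0.0222, 0.0317]
tool_rot: [3.142, -0.0, 3.14]
force: [-2.3, 1.1, 5.3]
grip_width: -0.0003
clock: 6.55
position: [0.4886, 0.0222, 0.031]
tool_rot: [3.141, -0.0, 3.14]
force: [-4.1, 1.8, 12.3]
grip_width: -0.0
```

Corner 1 (near left) gives: it sank 5 mm at about 5 N and then stopped hard at 12 N. Next is its tab.

```bash
python3 -m handwheel '[[0,0,-0.9,0,0,0],[0,0,-0.9,0,0,0],[-0.2,0.8,0,0,0,0],[-0.2,0.8,0,0,0,0],[0,0.8,0,0,0,0],[0,0,0,0,0,0]]'; python3 - <<'E'
from workcell import bot
from h import *
f=bot.grab_frame("scene"); cv2.imwrite("pics/s2.png",cv2.resize(f["pixels"][130:290,220:420],None,fx=3.9,fy=3.7))
E
```

```text
clock: 7.3
position: [0.4987, 0.0833, 0.0756]
tool_rot: [3.141, 0.0, -3.141]
force: [0.6, -0.4, 0.5]
grip_width: -0.0001
```

View pics/s2.png

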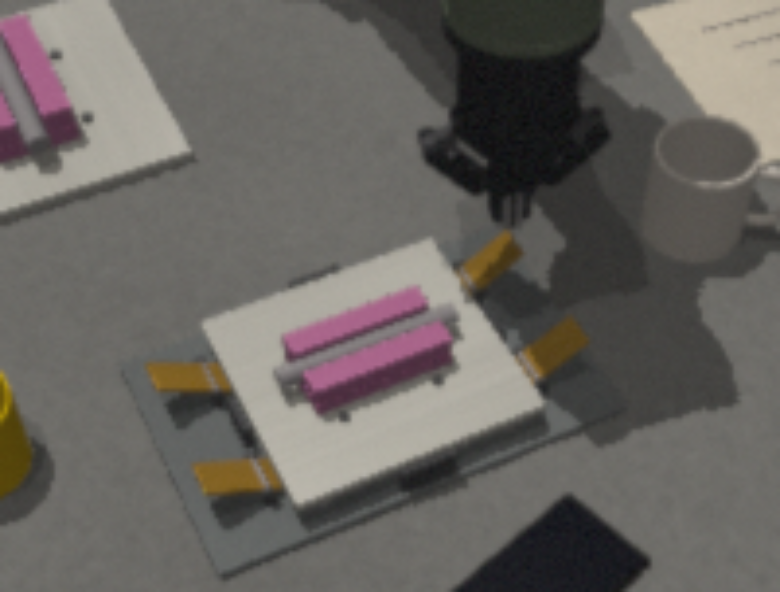

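The crop shows the fingers above tab_1's leaf, at (510,220). The plate is back level, and all four tabs are raised.

```bash
python3 -m handwheel '[[0,0,0.6,0,0,0],[0,0,0.5,0,0,0],[0,0,0,0,0,0]]'; python3 -m handwheel '[[0,0,0.2,0,0,0],[0,0,0.2,0,0,0],[0,0,0,0,0,0]]';  python3 -m handwheel '[[0,0,0.2,0,0,0],[0,0,0.16,0,0,0],[0,0,0,0,0,0]]'
```

```text
clock: 7.72
position: [0.4982, 0.0812, 0.047]
tool_rot: [-3.141, -0.002, 3.139]
force: [-1.1, 0.2, 0.6]
grip_width: -0.0002
clock: 8.1
position: [0.4991, 0.0823, 0.0383]
tool_rot: [3.141, 0.001, 3.14]
force: [0.1, 0.0, 2.6]
grip_width: -0.0001
clock: 8.48
position: [0.4991, 0.0825, 0.0294]
tool_rot: [3.141, 0.001, 3.141]
force: [0.1, 0.2, 2.9]
grip_width: 0.0
```

```bash
python3 -m handwheel '[[0,0,0.12,0,0,0],[0,0,0,0,0,0]]'; python3 -m handwheel '[[0,0,0.08,0,0,0],[0,0,0,0,0,0]]';python3 -m handwheel '[[0,0,0.06,0,0,0],[0,0,0,0,0,0]]'
```

```text
clock: 8.72
position: [0.499, 0.0825, 0.0264]
tool_rot: [3.141, 0.001, 3.141]
force: [-0.9, 1.6, 2.4]
grip_width: 0.0
clock: 8.98
position: [0.499, 0.0826, 0.0245]
tool_rot: [3.141, 0.001, 3.141]
force: [-0.2, 4.5, 7.0]
grip_width: -0.0001
clock: 9.22
position: [0.4993, 0.0826, 0.0242]
tool_rot: [3.141, 0.001, 3.14]
force: [-9.0, 3.2, 38.5]
grip_width: -0.0004
```

```bash
python3 -m handwheel '[[0,0,0,0,0,0],[0,0,-0.9,0,0,0],[0,0,-0.9,0,0,0],[0.2,-0.8,0,0,0,0],[0.2,-0.8,0,0,0,0],[0,-0.8,0,0,0,0],[0,0,0,0,0,0]]'; python3 - <<'E'
from workcell import bot
from h import *
f=bot.grab_frame("scene"); cv2.imwrite("pics/s3.png",cv2.resize(f["pixels"][130:290,220:420],None,fx=3.9,fy=3.7))
E
```

```text
clock: 10.1
position: [0.4885, 0.0207, 0.0678]
tool_rot: [-3.141, -0.0, 3.138]
force: [0.6, -0.5, 0.1]
grip_width: 0.0
```

View pics/s3.png

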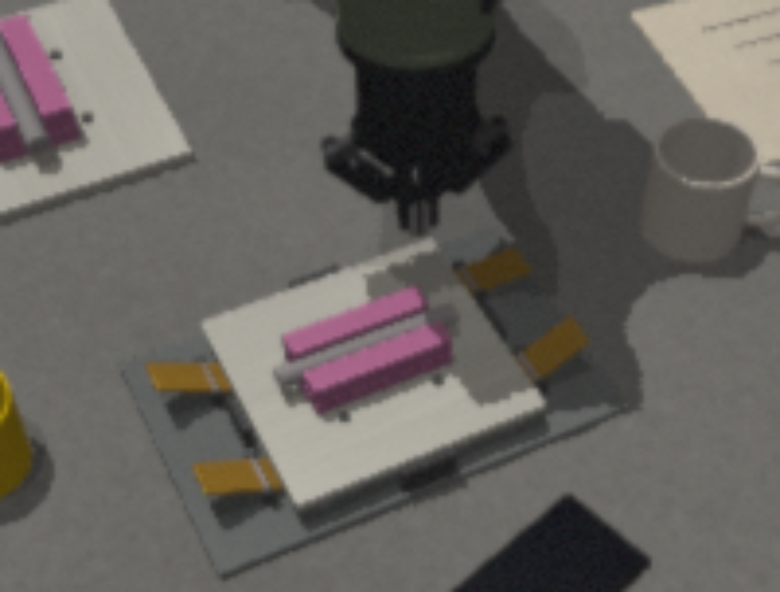

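The crop shows tab_1 lying flat at (497,270). The other three tabs are still raised, and the fingers are back over corner 1. Next I press the corner again; it should stop at about 34 mm.

```bash
python3 -m handwheel '[[0,0,0.6,0,0,0],[0,0,0.6,0,0,0],[0,0,0,0,0,0]]'; python3 -m handwheel '[[0,0,0.08,0,0,0],[0,0,0,0,0,0]]';python3 -m handwheel '[[0,0,0.06,0,0,0],[0,0,0,0,0,0]]'
```

```text
clock: 10.52
position: [0.4879, 0.0225, 0.0363]
tool_rot: [-3.141, -0.002, 3.141]
force: [-0.1, -0.4, 1.1]
grip_width: 0.0001
clock: 10.78
position: [0.4885, 0.0222, 0.0359]
tool_rot: [3.142, -0.0, 3.14]
force: [-1.0, 0.4, 1.9]
grip_width: 0.0001
clock: 11.02
position: [0.4886, 0.0222, 0.0345]
tool_rot: [3.141, 0.0, 3.14]
force: [-2.4, 1.6, 5.5]
grip_width: -0.0004
```

```bash
python3 -m handwheel '[[0,0,0.04,0,0,0],[0,0,0,0,0,0],[0,0,0,0,0,0]]'
```

```text
clock: 11.4
position: [0.4886, 0.0222, 0.034]
tool_rot: [3.141, 0.0, 3.14]
force: [-5.7, 0.4, 19.4]
grip_width: -0.0002
```

It bears at 34.0 mm with 19 N. I'll lift clear and check the final state.

```bash
python3 -m handwheel '[[0,0,0,0,0,0],[0,0,-1,0,0,0],[0,0,-1,0,0,0],[0,0,-1,0,0,0],[0,0,-1,0,0,0],[0,0,-1,0,0,0],[0,0,-1,0,0,0],[0,0,0,0,0,0]]';  python3 -m handwheel '[[0,1,0,0,0,0],[0,1,0,0,0,0],[0,1,0,0,0,0],[0,1,0,0,0,0],[0,1,0,0,0,0],[0,1,0,0,0,0],[0,0,0,0,0,0]]'; python3 - <<'E'
from workcell import bot
from h import *
f=bot.grab_frame("scene"); cv2.imwrite("pics/s4.png",cv2.resize(f["pixels"][130:290,220:420],None,fx=3.9,fy=3.7))
f=bot.grab_frame("top")
for d in bot.trace(f,"plate"):
    c=max(cv2.findContours(d["region"].astype(np.uint8),0,cv2.CHAIN_APPROX_NONE)[0],key=cv2.contourArea)[:,0]
    print(cv2.minAreaRect((onz(f,c,.036)*1000).astype(np.float32)))
E
```

```text
clock: 12.4
position: [0.4896, 0.0221, 0.1848]
tool_rot: [3.141, 0.003, 3.14]
force: [0.1, -0.2, 0.3]
grip_width: -0.0001
clock: 13.28
position: [0.4884, 0.1737, 0.1825]
tool_rot: [3.141, -0.001, -3.14]
force: [-0.1, 0.8, -0.2]
grip_width: 0.0001
((732.4984130859375, 330.168212890625), (179.91465759277344, 169.6016387939453), 5.360270023345947)
((252.60037231445312, -265.08642578125), (232.39682006835938, 220.22145080566406), 16.081867218017578)
((579.8462524414062, -29.166709899902344), (169.1658935546875, 181.00474548339844), 17.213903427124023)
```

View pics/s4.png

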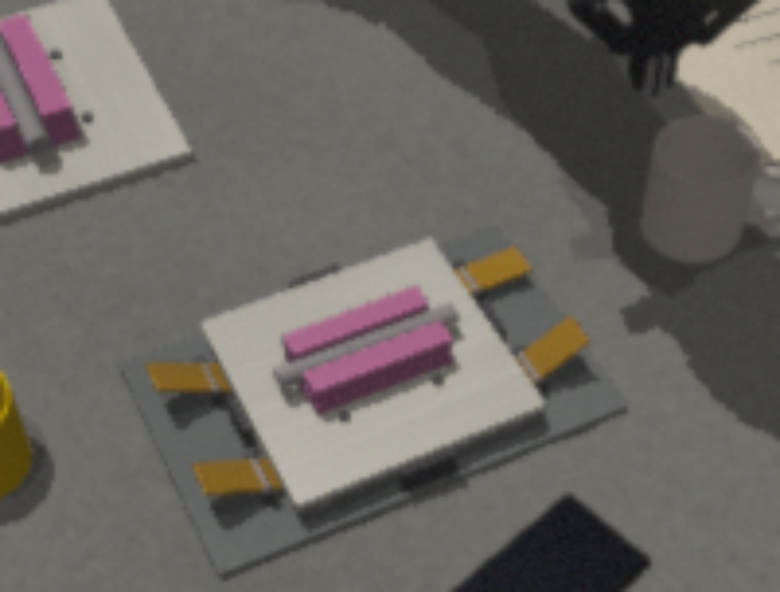

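The last crop shows tab_1 flat at (497,270) and the other three tabs raised. The plate and the things around it are where they were, and the arm is clear.

```bash
python3 -c "
from workcell import bot
print(bot.job_done())"
```

```text
the job is handed in; nothing more can be done
None
```

The rocking corner was corner_1 (near left), and its shim tab, tab_1, is now pressed flat. I handed the job in at about 13 s; the hand-in gives no verdict.

- **Finding the corner:** corner_1 was the first corner I pressed, and it sank from 36 to 31 mm under about 5 N, then stopped. I therefore did not press the other three.
- **Pressing the tab:** tab_1 went down to its stop at 24.2 mm. The force there reached 38.5 N, higher than it needed to be.
- **Checking it bears:** pressed again, corner_1 stopped on the shim at 34.0 mm with 19 N on the fingertips.
- **Last pictures:** tab_1 is flat, the other three tabs are raised, and the plate is about 1 mm from its first measured place, which is within measuring error. The bystanders in view have not moved; I did not re-measure them, and the figure was outside the last crop. Nothing was touching the robot.

No check failed. One reading disagreed: while tab_1 was going down I felt only 2.5–3 N, against the roughly 8 N you gave. That is probably because the fingers pushed near the leaf's outer end.

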